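# Load the fittings wheel and index it one click

### The arm

A 7-joint arm with a two-finger parallel gripper is mounted at the origin on the work surface. World frame = base frame: x ahead of the robot, y to its left, z up, the work surface at z = 0. Lengths are in mm, angles in degrees, forces in N, time in s.
With the tool pointing down it reaches from about 400 to 925 mm from the base axis. Payload 4.1 kg.
Tool frame: the origin (TCP) lies on the centre line of the jaws, within the pads' length; the fingertips stand 11 mm ahead of it and the grasp point (between the pads) lies 8 mm behind it (ctrl.tip_extent is the distance from the TCP to the fingertips, in mm); z points along the fingers, y is the line along which they close (so a half turn about z gives the same grasp; the last joint's range is limited). The gripper opens to 85 mm and grips with 20 to 120 N. Pads are 22 mm wide; open, the fingers measure 114 mm over their backs; the gripper's body (76 mm by 85 mm) begins 54 mm behind the grasp point. The pads swing forward as they close: fully open they stand 13 mm farther back than shut.
Start: joints at [59.989, 22.827, 2.584, 88.041, -1.071, 69.15, -2.905], TCP at [267.929, -592.247, 242.347] pointing down, gripper open.
Joint ranges: [-161.44, 161.44], [-28.35, 127.94], [-78.24, 83.42], [0, 140.83], [-78.03, 258.03], [13.02, 114.36], [-168.23, 168.23]. Speed limits (degrees/s): [147.25, 147.25, 180, 180, 180, 180, 180].

### API

Orientations are given as a 3x3 rotation matrix whose columns are the frame's x, y, z axes.
In Python, from bench import ctrl gives the robot as it stands. Calls block until the motion is done:
- ctrl.move_to(position, orientation): joint-space move of the TCP to a pose.
- ctrl.move_linear(position, vel=150, ori=None, threshold=None): straight line of the TCP; ori=None keeps the orientation; vel is the mean speed in mm/s. With threshold (N) it stops when the force on the tool has changed by that much, and returns True; else False.
- ctrl.goto_joints(angles): joint-space move.
- ctrl.grip(opening, squeeze=None): finger opening in mm; squeeze is the grip in N (None keeps the last); returns when the fingers have stopped.
- ctrl.dwell(seconds).
- ctrl.ik(position, orientation): joint angles nearest the present ones, or None.
- ctrl.snapshot(name): name is "scene" or "side" or "wrist"; returns a dict with "frame" (480x640x3 uint8, red, green, blue), "vfov" (degrees; the focal length in pixels is half the picture's height over the tangent of half this angle, whatever the lens; pixels are square), "cx", "cy" (the principal point, pixels), "k1" (the pictures are not rectified: a ray, as slopes to the right and down, at radius r is drawn at 1 + k1 r^2 times it, then the intrinsics apply), "cam_to_world" (4x4, takes a point from camera to world coordinates). Camera axes: x right, y down, z forward; pixel columns grow to the right and rows downward; lengths in mm; the calibration is good to about 2 mm. A picture is of the moment at which its call begins. There is no depth.
A pose or a line that the arm cannot do raises ctrl.Unreachable and nothing moves.
- ctrl.sign_off(): hands the job in; it is judged then, once.
Trained networks look in a picture, given as the dict that the camera call returned (one of the last four; its "shot" number tells which), for a name from the list of things; names that differ only in an ending like _2 or _b are one class to them, and where a whole thing is asked for, a point or a joint stands for the part that bears it (a point fixed in the world has none). Each returns a list of dicts, best first, with "p" (0 to 1); they miss things now and then, are a little off and sometimes report something else, mostly with a low value. They report only what shows in the picture. A call takes as long as a camera call. They do not tell look-alikes from the thing itself.
- ctrl.look_for(label, picture): "box" ([left, top, right, bottom] in pixels, round what is visible of it).
- ctrl.trace(label, picture): "pixels" (480x640 bool, what is visible of it) and "box" ([left, top, right, bottom] in pixels, round what is visible of it).
- ctrl.landmark_of(label, picture): "position" ([row, column] in pixels: a listed point, or the origin of a listed thing).
Readings, each from a call of its own:
- ctrl.current_time_s(): time.
- ctrl.current_joint_pos(): joint angles.
- ctrl.current_qvel(): joint speeds.
- ctrl.current_joint_efforts(): joint torques, N m.
- ctrl.current_ee_pos(): TCP position.
- ctrl.current_tcp_rot(): TCP orientation.
- ctrl.current_contact_force(): force on the tool from outside, world axes, zero at the start.
- ctrl.current_torque(): the same for the moment, N m.
- ctrl.current_width(): finger opening in mm.
- ctrl.current_finger_force(): force on a finger pad.
Only numpy, scipy, OpenCV 4.12 (cv2) and the standard library are available. Lean on these libraries where they do the work, as an engineer would, in place of code of your own. Each camera call takes 0.05 s, during which the arm holds its last target. There are 200 camera calls.

### The job

Stand the gauge adapter (the hex fitting with the tall round stem) upright, stem up, in the empty cup at the pointer of the indexing wheel and let go of it. Then turn the wheel exactly one click, 60 degrees, clockwise as seen from above, and let go with the adapter still standing in its cup.

Things in the scene. Friction and masses are not known exactly. Their poses are not given: they have to be found in the camera images.
- adapter: Steel gauge adapter, 0.13 to 0.25 kg, upright on the bench: hex foot 30 mm across flats (35 corners), 24 high; 27 mm collar to 28; round stem, 20 mm diameter, from 28 to the top at 62 mm. Origin: centre of its underside, z up. Grip the stem about 45 mm up. Not the stemless hex coupling (46 mm high) nor the low hex plugs (28 mm; one on the bench, two in the cups clockwise of the empty one).
- load_cup (a point): Floor centre of the empty round cup that starts at the pointer (fixed upright aluminium tab, 51 mm high, just outside the disc); turns with the wheel. Inner diameter 54 mm, wall 4, depth 22; floor 42 mm above the bench. Six cups, 60 degrees apart, centres 85 mm from the wheel's axis, on a 244 mm disc. z up, x points to the wheel's axis.
- handle (a point): Middle of the black bar handle, on the wheel's vertical axis, 100 mm above the bench. The bar is 60 mm long along this frame's x (in line with the load cup), 14 mm thick along y, 30 mm high (85 to 115 mm above the bench), on a post of 28 mm diameter; z up; turns with the wheel. Grip across the 14 mm from above and turn about the axis.
- wheel (a joint): Angle of the wheel, rad: 0 at the start, grows clockwise seen from above, no end stops. It clicks into rest every 60 degrees (1.047 rad): a detent of about 0.07 N m pulls it to the nearest click, changing over half-way; friction about 0.02 N m.
There are look-alikes about, which are no part of the job. What is shaped like the adapter but blue, purple or turquoise is not meant.

How it is judged (in metres and radians):
On the way, in this order (a step that is already met when the one before it is completed fails the run):
1. the adapter stands in the loading cup and is let go, the wheel still at its first click (horizontal distance between adapter and load_cup below 0.014 m and z of adapter in the frame of load_cup below 0.005 m and angle between adapter's own z axis and vertical below 0.17 rad and contact force between the fingers and adapter below 0.3 N and value of joint wheel between -0.2 and 0.2 rad), for 0.2 s.
2. the wheel is turned one click clockwise (value of joint wheel between 0.85 and 1.25 rad), for 0.2 s.
At the end, for the whole second after the job is handed in: The wheel rests one click (60 degrees, give or take 11) clockwise of its start, and the adapter stands still in the cup that began at the pointer: on the cup's floor (within 5 mm), within 14 mm of its centre, stem up within 10 degrees of upright (all of step 2 and velocity of joint wheel between -0.05 and 0.05 rad/s and horizontal distance between adapter and load_cup below 0.014 m and z of adapter in the frame of load_cup below 0.005 m and angle between adapter's own z axis and vertical below 0.17 rad and linear speed of adapter below 0.03 m/s); the robot touches nothing.
It fails at once if the wheel is turned past half-way to a second click (value of joint wheel above 1.57 rad).
It fails at once if the wheel is turned the wrong way past half a click (value of joint wheel below -0.52 rad).
It also fails if it takes over 51 s, if anything falls off the work surface, if the arm or the gripper's body presses on something with over 40 N, if the wrist force passes 120 N, or if a joint passes its speed limit or range.

## Working session

There is one attempt and no reset: what is moved stays moved. The work goes in short steps, each a Python script; the robot and the scene stay as the last script left them, time stands still between calls to the robot, and variables do not carry over. Pictures are saved under pics/ and viewed, at most 10 in all, crops included, and the job is handed in when it is done.

```bash
ls; mkdir -p pics; cat > h.py <<'E'
import numpy as np, cv2
from bench import ctrl
def K(s):
    f=240/np.tan(np.radians(s["vfov"])/2); return np.array([[f,0,s["cx"]],[0,f,s["cy"]],[0,0,1.]]), np.array([s["k1"],0,0,0,0.])
def ray(s,rc):
    k,d=K(s); u=cv2.undistortPoints(np.array([[[rc[1],rc[0]]]],float),k,d)[0,0]
    T=np.array(s["cam_to_world"]); return T[:3,3],T[:3,:3]@np.array([u[0],u[1],1.])
def at_z(s,rc,z):
    o,v=ray(s,rc); return o+v*(z-o[2])/v[2]
def proj(s,p):
    k,d=K(s); T=np.linalg.inv(np.array(s["cam_to_world"]))
    q=T[:3,:3]@np.array(p,float)+T[:3,3]; return cv2.projectPoints(q.reshape(1,3),np.zeros(3),np.zeros(3),k,d)[0].ravel()
def save(s,n): cv2.imwrite(f"pics/{n}.png",cv2.cvtColor(s["frame"],cv2.COLOR_RGB2BGR))
def down(yaw):  # y (closing) axis at angle yaw deg from world x
    c,s_=np.cos(np.radians(yaw)),np.sin(np.radians(yaw)); y=np.array([c,s_,0]); z=np.array([0,0,-1.]); return np.column_stack([np.cross(y,z),y,z])
E
python3 - <<'E'
from h import *
print(ctrl.current_time_s(), np.round(ctrl.current_tcp_rot(),2).tolist())
for n in ("scene","side"):
    s=ctrl.snapshot(n); save(s,n)
    print(n,np.round(s["cam_to_world"],1).tolist())
    for l,z in (("adapter",0),("load_cup",42),("handle",100)):
        for r in ctrl.landmark_of(l,s): print(n,l,round(r["p"],2),np.round(r["position"]),np.round(at_z(s,r["position"],z)))
E
```

```text
pics
0.0 [[0.91, 0.41, -0.0], [0.41, -0.91, 0.0], [-0.0, -0.0, -1.0]]
scene [[0.3, 0.7, -0.6, 1130.8], [0.9, -0.3, 0.2, -281.8], [-0.0, -0.7, -0.8, 688.2], [0.0, 0.0, 0.0, 1.0]]
scene adapter 0.91 [369. 322.] [ 789. -165.    0.]
scene adapter 0.88 [335. 280.] [ 713. -206.    0.]
scene adapter 0.69 [246. 226.] [ 510. -242.    0.]
scene adapter 0.64 [290. 264.] [ 624. -206.    0.]
scene load_cup 0.88 [185. 347.] [483.  -4.  42.]
scene handle 0.88 [191. 376.] [570.  10. 100.]
side [[0.9, -0.3, 0.4, 326.3], [-0.5, -0.5, 0.7, -579.8], [0.0, -0.8, -0.6, 490.1], [0.0, 0.0, 0.0, 1.0]]
side adapter 0.8 [388. 296.] [ 506. -248.    0.]
side adapter 0.78 [283. 422.] [ 788. -174.    0.]
side adapter 0.73 [331. 353.] [ 628. -203.    0.]
side adapter 0.71 [318. 402.] [ 706. -220.    0.]
side load_cup 0.88 [270. 209.] [485. -11.  42.]
side load_cup 0.27 [220. 251.] [605.  90.  42.]
side handle 0.66 [219. 249.] [567.   5. 100.]
```

View pics/scene.png

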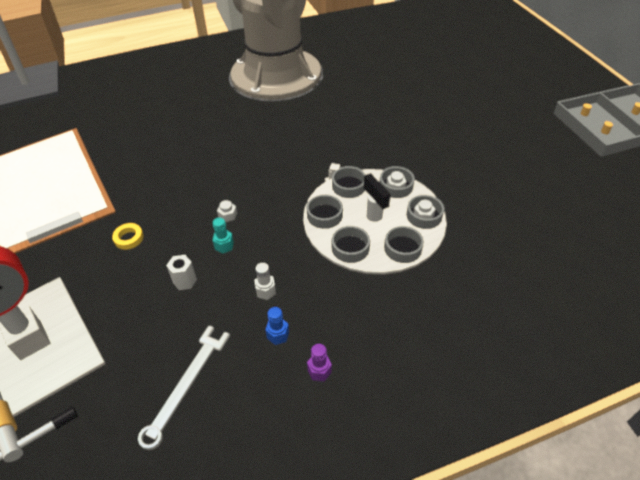

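View pics/side.png

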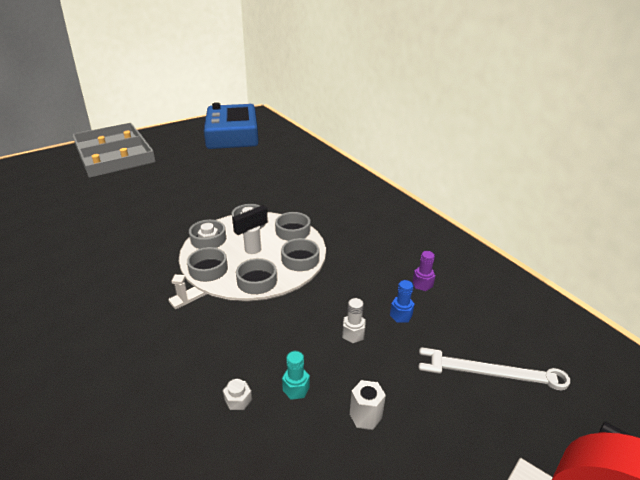

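The scene picture shows these things that could be taken for the adapter (col,row):
- steel adapter (264,282)
- teal look-alike (222,236)
- blue look-alike (277,325)
- purple look-alike (319,362)
- stemless coupling (181,272)
- plug (227,210)

The one to take is the steel piece with a stem at (264,282), about (626,-205) in the world. The pointer tab is at (335,170), beside the empty cup at (349,180).

```bash
python3 - <<'E'
from h import *
ctrl.move_to([600,-205,260],down(-80))
s=ctrl.snapshot("wrist"); save(s,"w1")
for r in ctrl.landmark_of("adapter",s): print(round(r["p"],2),np.round(r["position"]),np.round(at_z(s,r["position"],0)))
print(proj(s,[626,-205,30]),ctrl.current_time_s(),np.round(s["cam_to_world"],1).tolist())
print([None if (q:=ctrl.ik([569,8,100],down(y))) is None else np.round(q) for y in (-80,-140,100,40)])
u=proj(s,[626,-205,30]).astype(int); x,y=max(u[0]-120,0),max(u[1]-100,0)
cv2.imwrite("pics/w1c.png",cv2.resize(cv2.imread("pics/w1.png")[y:y+200,x:x+240],None,fx=2,fy=2)); print(x,y)
E
```

```text
0.71 [ 77. 348.] [ 708. -212.    0.]
0.68 [281. 346.] [ 511. -248.    0.]
[324.54739799 170.13280962] 2.35 [[0.2, -0.9, -0.3, 676.3], [-1.0, -0.2, -0.1, -193.2], [0.0, 0.3, -1.0, 391.0], [0.0, 0.0, 0.0, 1.0]]
[array([  6.,  24., -13., 107.,   7.,  50., -91.]), array([  -2.,   23.,   -4.,  107.,    2.,   50., -147.]), array([ 43.,  39., -66., 106.,  40.,  63.,  61.]), array([ 20.,  26., -32., 107.,  17.,  52.,  20.])]
204 70
```

View pics/w1c.png

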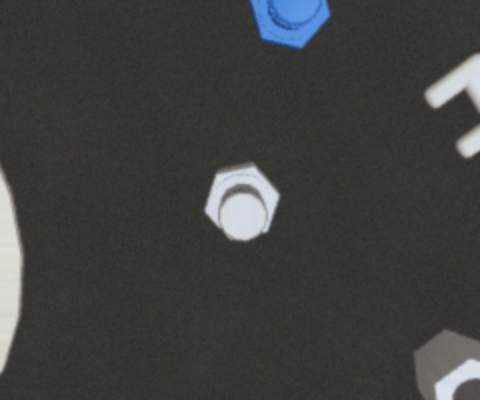

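The crop shows the steel adapter with its round stem standing, no colour, hex foot at crop (242,200) and stem top at crop (243,217), which is full pixel (325.5,178.5). It has clear space round it.

```bash
python3 - <<'E'
from h import *
s=ctrl.snapshot("wrist"); p=at_z(s,[178.5,325.5],62); print(p, ctrl.tip_extent)
R=down(-80)
ctrl.grip(50,40)
ctrl.move_to([p[0],p[1],110],R)
print(ctrl.move_linear([p[0],p[1],41],100,threshold=15), ctrl.current_ee_pos())
ctrl.grip(0,40); print(ctrl.current_width(),ctrl.current_finger_force())
ctrl.move_linear([p[0],p[1],150],120)
# look at wheel on the way
ctrl.move_to([520,-60,220],R)
print(ctrl.current_width(),ctrl.current_time_s())
s=ctrl.snapshot("wrist"); save(s,"w2")
for l,z in (("load_cup",42),("handle",100)):
    for r in ctrl.landmark_of(l,s): print(l,round(r["p"],2),np.round(r["position"]),np.round(at_z(s,r["position"],z)))
E
```

```text
[ 623.92004022 -205.71111738   62.        ] 11.0
False [ 624.556982   -205.82807676   41.63563481]
19.002670961962586 39.0400367975235
18.790545070266543 6.5667
load_cup 0.85 [245. 244.] [484.  -4.  42.]
handle 0.79 [143. 227.] [568.   6. 100.]
```

View pics/w2.png

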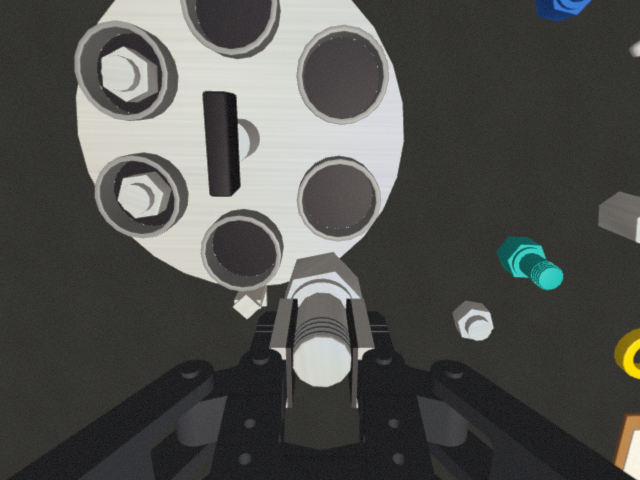

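The adapter is held upright at (322,340). The empty cup at the pointer is at (243,248), the pointer tab at (250,300) and the handle at (222,143). Next: place it.

```bash
python3 - <<'E'
from h import *
R=down(-82); c=[484,-4.5]
ctrl.move_to(c+[140],R)
print(ctrl.move_linear(c+[88],100,threshold=15),ctrl.current_ee_pos())
print(ctrl.move_linear(c+[80],20,threshold=4),ctrl.current_ee_pos())
ctrl.grip(40); ctrl.dwell(0.4)
print(ctrl.current_width(),ctrl.current_time_s())
ctrl.move_linear(c+[170],120)
ctrl.move_to([500,-40,220],R)
s=ctrl.snapshot("wrist"); save(s,"w3")
for l,z in (("adapter",42),("handle",100)):
    for r in ctrl.landmark_of(l,s): print(l,round(r["p"],2),np.round(r["position"]),np.round(at_z(s,r["position"],z)))
print(ctrl.current_time_s())
E
```

```text
False [484.85372321  -4.71515119  88.55406471]
True [485.01359123  -4.502045    83.7736534 ]
39.89057052375101 8.95
adapter 0.64 [227. 274.] [484.  -4.  42.]
adapter 0.61 [226. 548.] [ 515. -222.   42.]
handle 0.62 [117. 257.] [568.   8. 100.]
10.3333
```

View pics/w3.png

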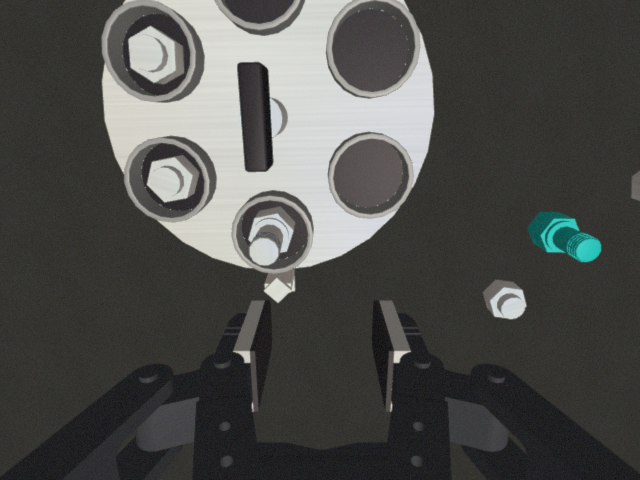

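The adapter (265,240) stands in the pointer cup, stem up, let go. Now the wheel.

```bash
python3 - <<'E'
from h import *
h=[568,7]
ctrl.move_to(h+[180],down(-82))
print(ctrl.move_linear(h+[101],80,threshold=15),ctrl.current_ee_pos())
ctrl.grip(0,30); print(ctrl.current_width(),ctrl.current_contact_force())
for a in range(6,61,6): ctrl.move_to(h+[101],down(-82-a))
y=np.array(ctrl.current_tcp_rot())[:,1]; print(np.degrees(np.arctan2(y[1],y[0])),ctrl.current_time_s(),ctrl.current_torque(),ctrl.current_contact_force())
ctrl.dwell(0.3); ctrl.grip(40); ctrl.dwell(0.3)
ctrl.move_linear(h+[190],100)
ctrl.move_to([500,-60,240],down(-110))
s=ctrl.snapshot("wrist"); save(s,"w4"); t=ctrl.snapshot("scene"); save(t,"s4")
for r in ctrl.landmark_of("load_cup",s): print(round(r["p"],2),np.round(at_z(s,r["position"],42)))
for r in ctrl.landmark_of("adapter",s): print(round(r["p"],2),np.round(at_z(s,r["position"],42)))
cv2.imwrite("pics/j4.png",cv2.resize(np.hstack([cv2.imread("pics/w4.png"),cv2.imread("pics/s4.png")[100:400,250:500].repeat(2,0).repeat(2,1)[:480]]),(800,336)))
print(ctrl.current_time_s())
E
```

```text
False [568.541672     7.06305169 101.55798721]
13.261067480735017 [-0.99512511  2.4666477   3.85829833]
-141.77204751421831 14.775 [0.92259113 0.16406182 0.32828353] [-0.75693443  5.33606375  5.1928722 ]
0.83 [516.  74.  42.]
0.95 [ 513. -230.   42.]
0.74 [522.  80.  42.]
17.675
```

View pics/j4.png

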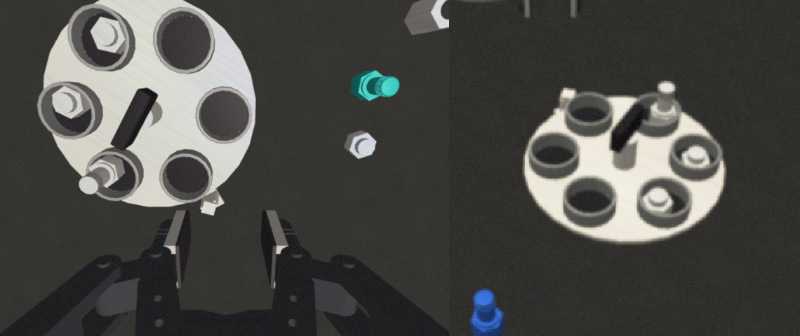

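The wheel has turned one click: the cup is at (516,74), just as predicted. The adapter stands in it at about (105,172) in the left half, but may be off-centre, so I'll check that with a closer look from overhead.

```bash
python3 - <<'E'
from h import *
ctrl.move_to([465,30,260],down(-110))
s=ctrl.snapshot("wrist"); im=cv2.cvtColor(s["frame"],cv2.COLOR_RGB2BGR)
for c,z,r,col in (([516,74],104,10,(0,0,255)),([516,74],64,27,(0,255,0))):
    pts=np.array([proj(s,[c[0]+r*np.cos(a),c[1]+r*np.sin(a),z]) for a in np.linspace(0,6.28,40)])
    print(pts.mean(0))
    cv2.polylines(im,[pts.astype(int)],True,col,1)
u=proj(s,[516,74,70]).astype(int); x,y=max(u[0]-100,0),max(u[1]-80,0); print(x,y)
cv2.imwrite("pics/c5.png",cv2.resize(im[y:y+160,x:x+200],None,fx=3,fy=3))
for l in ("adapter","load_cup"):
    for r in ctrl.landmark_of(l,s)[:2]: print(l,r["p"],at_z(s,r["position"],42))
np.save("s5.npy",s,allow_pickle=True)
E
```

```text
[240.24790387 175.20980667]
[249.50794282 166.73717821]
148 88
adapter 0.63 [ 507.3847936  -221.46423516   42.        ]
adapter 0.62 [521.42266103  80.83960947  42.        ]
load_cup 0.7 [514.68032438  75.00174419  42.        ]
```

View pics/c5.png

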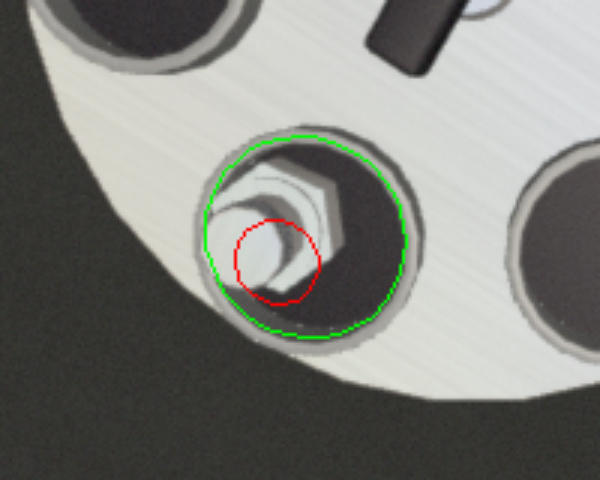

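In the crop the adapter is upright. Its stem top is at (243,247), against (277,262) if it were centred. That is about 9 mm off, inside the 14 mm limit, and the hex cannot slide much further in the cup. Handing in.

```bash
python3 -c "
from bench import ctrl
print(ctrl.current_time_s(), ctrl.sign_off())"
```

```text
the job is handed in; nothing more can be done
18.3 None
```

I handed the job in at 18.3 s, result not reported back: the adapter stands upright in its cup, about 9 mm off centre (limit 14), and the wheel is one click clockwise with the gripper clear.

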